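# Call a refill for the empty jam box

## Robot

A 7-joint arm with a two-finger parallel gripper is mounted at the origin on a cart in front of the work surface, level with it; the furniture and walls round the work are solid. World frame = base frame: x ahead of the robot, y to its left, z up, the work surface at z = 0. Lengths are in m, angles in rad, forces in N, time in s.
With the tool pointing down it reaches from about 0.425 to 0.925 m from the base axis. Payload 6.8 kg.
Tool frame: the origin (TCP) lies at the very end of the fingers, on their centre line; the grasp point (between the pads) lies 19 mm behind it (r.tcp_to_grasp is the distance from the TCP to the grasp point, in m); z points along the fingers, y is the line along which they close (so a half turn about z gives the same grasp; the last joint's range is limited). The gripper opens to 85 mm and grips with 20 to 120 N. Pads are 22 mm wide; open, the fingers measure 114 mm over their backs; the gripper's body (76 mm by 85 mm) begins 54 mm behind the grasp point. The pads swing forward as they close: fully open they stand 13 mm farther back than shut.
Start: joints at [1.172, 0.477, 0.022, 1.555, -0.011, 1.109, -0.083], TCP at [0.194, -0.647, 0.231] pointing down, gripper open.
Joint ranges: [-2.96, 2.96], [-0.34, 2.1], [-1.41, 1.46], [0.24, 2.44], [-1.37, 4.51], [0.17, 1.92], [-2.96, 2.96]. Speed limits (rad/s): [2.39, 2.39, 3.14, 3.14, 3.14, 3.14, 3.14].

## Interface

Orientations are given as a rotation vector (axis times angle).
In Python, from bench import r gives the robot as it stands.
- The arm moves only by the tool step_arm, never from a script. Its argument "moves" is a list of rows, each a list of 7 numbers: the shift along the tool's x, y, z in mm, then the turn, a rotation vector about the tool's x, y, z in rad, then the finger opening in mm, from 0 to 85.4. A call has 1 to 8 rows; each row is the pose to reach, as a shift and turn from the pose commanded when the call began, along the tool's axes at that moment; what a row does not reach only later rows make up. A row lasts 1/10 s, in which the tool goes at most 50 mm and 8.59 degrees, less where a joint would pass 70% of its speed; a pose out of reach is approached as far as the arm can. A call with a gripper value outside its range is refused whole. The fingers move at their own pace and stop on an object; "grip_force" is the grip in N (left out, the last holds). Time passes only in rows, so rows that repeat a pose let the fingers close. It gives the time, the measured TCP pose, the force, the opening and the grip force at its end, in the units of the state.
- r.get_obs(): the state, without advancing time (a new reading comes with each control period).
- r.grab_frame(name): name is "scene" or "top" or "wrist"; returns a dict with "image" (480x640x3 uint8, red, green, blue), "depth" (480x640 float32, m along the optical axis (not along the pixel's ray), 0 where there is no reading), "mtx" (3x3 intrinsics, pixels), "k1" (the pictures are not rectified: a ray, as slopes to the right and down, at radius r is drawn at 1 + k1 r^2 times it, then the intrinsics apply), "rvec" (rotation vector, rad) and "tvec" (3), from world to camera coordinates, as OpenCV has them. Camera axes: x right, y down, z forward; pixel columns grow to the right and rows downward; lengths in m; the calibration is good to about 2 mm. A picture is of the moment at which its call begins.
- r.hand_in(): hands the job in; it is judged then, once.
The state is a dict: "clock": time; "joints": joint angles; "qvel": joint speeds; "tau": joint torques, N m; "tcp_pos": TCP position; "orientation": TCP orientation; "contact_force": force on the tool from outside, world axes, zero at the start; "moment": the same for the moment, N m; "grip_width": finger opening in m; "gripper_force": force on a finger pad.
Only numpy, scipy, OpenCV 4.12 (cv2) and the standard library are available. Lean on these libraries where they do the work, as an engineer would, in place of code of your own. Each camera call takes 0.05 s, during which the arm holds its last target. There are 200 camera calls.

## Task

One of the two lidded jam boxes has run out of jam. First lift a lid well up by its knob to see which one it is, then press the call button in front of the empty box fully down and let it spring back up. Do not press the other box's button or push the things on the table about; lids may be left open or shut.

Things in the scene. Friction and masses are not known exactly. Their poses are not given: they have to be found in the camera images.
- station_1: Refill station on the left (+y) half of the table, fixed to it: black base plate 170 x 130 x 6 mm carrying a steel jam box with hinged steel lid and, on the side nearer the robot, a round grey push button. Origin: centre of the plate's underside, z up, x from the button towards the box and its hinge, y parallel to the hinge. The two stations look alike.
- jam_box_1_in (a point): Centre of the inner floor of the jam box of station 1, 25 mm along +x of the station's origin and 10 to 11 mm above the table. The box is 110 x 110 mm outside, 50 mm high, walls 4 mm, rim 56 mm above the table.
- lid_1 (a joint): Lid hinge of station 1, rad: 0 shut, grows as the lid swings up (about the station's +y axis, the knob going up and away along +x), 1.9 at most. The hinge is stiff: about 3 N at the knob lifts it and the lid stays at whatever angle it is left. The lid is a 110 x 110 x 6 mm steel plate, opaque.
- lid_1_handle (a point): Grip point of the round black knob on the lid of station 1, 35 mm above the lid's top face and 30 mm in from its front edge, about 97 mm above the table with the lid shut. Knob head: 28 mm in diameter, 16 mm high (8 mm above and below this point), on a 12 mm stem. Axes turn with the lid: x parallel to the lid away from the robot side, y along the hinge, z out of the lid's top face.
- lid_1_hinge (a point): Hinge line of the lid of station 1 at its middle, on the box's rim on the +x side, 56.5 mm above the table. With the lid shut the knob's grip point lies 80 mm in -x and 41 mm in +z of it, in the station's axes.
- button_1 (a joint): Refill call button of station 1, m: 0 released, 0.008 fully down. Pressed straight down against a spring: 1.5 N to start, 5 N fully down; springs back up when let go.
- button_1_top (a point): Centre of the top face of the button of station 1, 56 mm along -x of the station's origin, 30 mm above the table when released. The button is 32 mm in diameter and stands 12 mm above its dark housing of 48 mm diameter; the box front is 26 mm beyond the button's centre.
- station_2: Refill station on the right (-y) half of the table, fixed to it: black base plate 170 x 130 x 6 mm carrying a steel jam box with hinged steel lid and, on the side nearer the robot, a round grey push button. Origin: centre of the plate's underside, z up, x from the button towards the box and its hinge, y parallel to the hinge. The two stations look alike.
- jam_box_2_in (a point): Centre of the inner floor of the jam box of station 2, 25 mm along +x of the station's origin and 10 to 11 mm above the table. The box is 110 x 110 mm outside, 50 mm high, walls 4 mm, rim 56 mm above the table.
- lid_2 (a joint): Lid hinge of station 2, rad: 0 shut, grows as the lid swings up (about the station's +y axis, the knob going up and away along +x), 1.9 at most. The hinge is stiff: about 3 N at the knob lifts it and the lid stays at whatever angle it is left. The lid is a 110 x 110 x 6 mm steel plate, opaque.
- lid_2_handle (a point): Grip point of the round black knob on the lid of station 2, 35 mm above the lid's top face and 30 mm in from its front edge, about 97 mm above the table with the lid shut. Knob head: 28 mm in diameter, 16 mm high (8 mm above and below this point), on a 12 mm stem. Axes turn with the lid: x parallel to the lid away from the robot side, y along the hinge, z out of the lid's top face.
- lid_2_hinge (a point): Hinge line of the lid of station 2 at its middle, on the box's rim on the +x side, 56.5 mm above the table. With the lid shut the knob's grip point lies 80 mm in -x and 41 mm in +z of it, in the station's axes.
- button_2 (a joint): Refill call button of station 2, m: 0 released, 0.008 fully down. Pressed straight down against a spring: 1.5 N to start, 5 N fully down; springs back up when let go.
- button_2_top (a point): Centre of the top face of the button of station 2, 56 mm along -x of the station's origin, 30 mm above the table when released. The button is 32 mm in diameter and stands 12 mm above its dark housing of 48 mm diameter; the box front is 26 mm beyond the button's centre.
- jam_dish: White round dish 94 mm in diameter, 5 mm high, with two red jam portion tubs (37 x 50 x 16 mm) on it, fixed on the floor of one of the two jam boxes, hidden while that lid is shut. Origin: centre of its underside.
- bare_dish: The same white round dish, 94 mm in diameter, 5 mm high, with nothing on it, fixed on the floor of the other jam box. Which box has the jam varies. Origin: centre of its underside.
- salt_shaker: Glass salt shaker with a steel cap, 44 mm in diameter, 90 mm high, loose; a bystander. Origin: centre of its underside.
- pepper_shaker: Glass pepper shaker with a steel cap, 44 mm in diameter, 90 mm high, loose; a bystander. Origin: centre of its underside.
- honey_jar: Honey jar with a dark lid, 65 mm in diameter, 86 mm high, loose; a bystander. Origin: centre of its underside.
- sugar_caddy: Black box of sugar sachets, 52 x 66 mm, 71 mm high, loose; a bystander. Origin: centre of its underside.
- left_mug: Blue and white mug, 78 x 112 mm with its handle, 92 mm high, loose; a bystander. Origin: centre of its underside.

How it is judged:
By the outcome, as a careful person would: the job done as asked, in the order asked, and still so for the second after the job is handed in, with the robot touching nothing.
It also fails if it takes over 45 s, if anything falls off the work surface, if the arm or the gripper's body presses on something with over 40 N, if the wrist force passes 120 N, or if a joint passes its speed limit or range.

## Working session

There is one attempt and no reset: what is moved stays moved. The work goes in short steps, Python scripts to look and compute and a tool call to move; the robot and the scene stay as the last step left them, time stands still between calls to the robot, and variables do not carry over. Pictures are saved under pics/ and viewed, at most 10 in all, crops included, and the job is handed in when it is done.

Besides the shell and the picture viewer there is one more tool, called by a JSON object that holds its "fn" and its "kwargs", one argument or row to a line. step_arm: Moves the arm, as the interface text tells. Its arguments: {"type":"object","properties":{"moves":{"type":"array","items":{"type":"array","items":{"type":"number"}}},"grip_force":{"type":"number"}},"required":["moves"]}

```bash
mkdir -p pics; cat > h.py <<'E'
import numpy as np, cv2, pickle
from bench import r
from scipy.spatial.transform import Rotation as R
def grab(n):
    f=r.grab_frame(n); pickle.dump(f,open(f'pics/{n}.pkl','wb')); return f
def cloud(f):
    d=f['depth']; k=float(np.ravel(f['k1'])[0])
    v,u=np.mgrid[0:480,0:640].astype(float)
    p=cv2.undistortPoints(np.stack([u,v],-1).reshape(-1,1,2),f['mtx'],np.array([k,0,0,0.])).reshape(480,640,2)
    c=np.dstack([p*d[...,None],d])
    Rm=cv2.Rodrigues(np.array(f['rvec'],float))[0]
    w=(c-np.ravel(f['tvec']))@Rm; w[d==0]=np.nan
    return w
def save(im,n): cv2.imwrite('pics/'+n,im[...,::-1])
E
python3 - <<'E'
from h import *
o=r.get_obs(); print(o['clock'],o['tcp_pos'],o['orientation'],r.tcp_to_grasp)
f=grab('top'); g=grab('scene')
save(f['image'],'top1.png'); save(g['image'],'scene1.png')
for q in(f,g): print(-cv2.Rodrigues(np.array(q['rvec']))[0].T@np.ravel(q['tvec']))
E
```

```text
0.0 [ 0.19334585 -0.64607891  0.23029984] [-3.10663610e+00 -4.54927632e-01  6.42028693e-04] 0.0187
[0.33782434 0.12062388 1.03271175]
[-0.59819031  0.76379703  0.67545262]
```

View pics/top1.png

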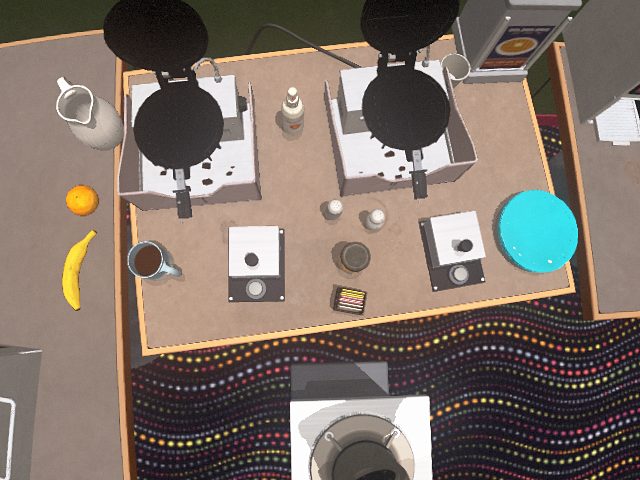

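View pics/scene1.png

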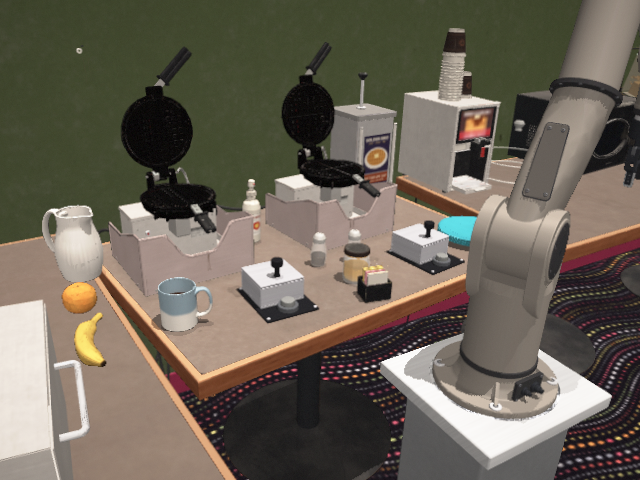

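The top view shows station 1's knob at (251,260) and button at (256,289), and station 2's knob at (465,245) and button at (459,274). The scene view shows both lids shut. The shakers, jar and caddy stand between the stations.

```bash
cat > m.py <<'E'
from h import *
f=pickle.load(open('pics/top.pkl','rb')); w=cloud(f)
for s,(lo,hi) in {'1':((215,215),(300,310)),'2':((410,200),(500,300))}.items():
    p=w[lo[1]:hi[1],lo[0]:hi[0]].reshape(-1,3); c=f['image'][lo[1]:hi[1],lo[0]:hi[0]].reshape(-1,3).astype(int)
    z=p[:,2]
    lid=p[(z>.056)&(z<.068)]
    (cx,cy),sz,a=cv2.minAreaRect((lid[:,:2]*1000).astype(np.float32)); print(s,'lid',cx,cy,sz,a,np.median(lid[:,2]))
    print(cv2.boxPoints(((cx,cy),sz,a)))
    k=p[(z>.095)&(z<.12)]; print(' knob',k.mean(0),np.ptp(k,axis=0),len(k),k[:,2].max())
    b=p[(z>.026)&(z<.034)&(c.min(1)>90)]; print(' button',b.mean(0),np.median(b,0),np.ptp(b,axis=0),len(b))
    pl=p[(z>.002)&(z<.011)&(c.max(1)<80)]; print(' plate',cv2.minAreaRect((pl[:,:2]*1000).astype(np.float32)))
for n,(u,v) in dict(mug=(149,262),salt=(335,208),pep=(375,217),honey=(353,254),sugar=(350,299)).items(): print(n,w[v,u])
E
python3 m.py
```

```text
1 lid 485.1417236328125 230.84352111816406 (110.0130615234375, 109.7760009765625) 88.77291107177734 0.06213565274868132
[[429.08832 177.02504]
 [538.8392  174.67418]
 [541.1951  284.662  ]
 [431.44427 287.01288]]
 knob [0.46011579 0.23050602 0.10451626] [0.02583288 0.0258008  0.01016595] 141 0.1090676312016103
 button [0.41446544 0.22475791 0.02981425] [0.40642428 0.22873587 0.0296369 ] [0.14407101 0.06966005 0.00775579] 173
 plate ((401.1958312988281, 256.7052917480469), (73.63982391357422, 50.68791961669922), 89.50224304199219)
2 lid 505.1542053222656 -228.23533630371094 (109.09929656982422, 110.41844940185547) 8.501656532287598 0.06186843048749555
[[ 443.04196 -181.6973 ]
 [ 459.366   -290.9024 ]
 [ 567.2665  -274.77338]
 [ 550.9424  -165.56827]]
 knob [ 0.48028527 -0.23002216  0.1040873 ] [0.02643956 0.02727519 0.01351855] 141 0.1088004708797656
 button [ 0.44621969 -0.22081351  0.02949606] [ 0.43119219 -0.23445891  0.02934015] [0.14030022 0.11756826 0.00793314] 205
 plate ((480.9166564941406, -230.8754425048828), (166.91287231445312, 129.47235107421875), 8.319510459899902)
mug [0.46525506 0.46587344 0.05120485]
salt [0.57030636 0.04958214 0.08827787]
pep [ 0.54936354 -0.03784067  0.08479123]
honey [0.46811942 0.01418526 0.08868548]
sugar [0.372755   0.02230632 0.07066186]
```

```bash
cat >> h.py <<'E'
def plan(xyz,yaw_deg,tilt=0):
    """world target (mm), yaw of tool x in world, tool down -> shift (mm) and rotvec in tool axes"""
    o=r.get_obs(); T=R.from_rotvec(o['orientation'])
    d=T.inv().apply(np.array(xyz)-1000*o['tcp_pos'])
    G=R.from_euler('z',yaw_deg,degrees=True)*R.from_euler('y',tilt,degrees=True)*R.from_euler('x',180,degrees=True)
    print('shift',d.round(1),'rot',(T.inv()*G).as_rotvec().round(3),'t',round(o['clock'],2),'F',np.round(o['contact_force'],1),'tcp',(1000*o['tcp_pos']).round(1))
E
python3 -c "
from h import *
plan((480.4,-231,170),8.5)"
```

```text
shift [ 394.  -315.3   60.9] rot [-0.002  0.     0.142] t 0.1 F [ 0.9  0.1 -0.6] tcp [ 193.4 -646.1  230.4]
```

{"fn": "step_arm", "kwargs": {
  "moves": [
    [36, -28, 0, 0, 0, 0.02, 70],
    [72, -57, 0, 0, 0, 0.04, 70],
    [108, -86, 5, 0, 0, 0.06, 70],
    [144, -115, 10, 0, 0, 0.08, 70],
    [180, -144, 20, 0, 0, 0.1, 70],
    [216, -173, 30, 0, 0, 0.12, 70],
    [252, -202, 35, 0, 0, 0.142, 70],
    [288, -231, 40, 0, 0, 0.142, 70]
  ]
}}

```text
clock: 0.9
tcp_pos: [0.4037, -0.341, 0.1908]
orientation: [-3.133, -0.232, 0.001]
contact_force: [1.2, 0.7, -0.3]
grip_width: 0.0698
gripper_force: 0.0
```

```bash
python3 -c "
from h import *
plan((480.4,-231,140),8.5)"
```

```text
shift [ 92.1 -97.4  50.8] rot [-0.     0.001 -0.   ] t 0.9 F [ 1.2  0.7 -0.3] tcp [ 403.7 -341.   190.8]
```

{"fn": "step_arm", "kwargs": {
  "moves": [
    [25, -26, 10, 0, 0, 0, 70],
    [50, -52, 20, 0, 0, 0, 70],
    [75, -78, 35, 0, 0, 0, 70],
    [92, -97, 51, 0, 0, 0, 70],
    [92, -97, 51, 0, 0, 0, 70],
    [92, -97, 51, 0, 0, 0, 70]
  ]
}}

```text
clock: 1.5
tcp_pos: [0.4795, -0.2328, 0.1398]
orientation: [-3.132, -0.236, 0.002]
contact_force: [0.4, -0.1, 1.1]
grip_width: 0.0701
gripper_force: 0.0
```

```bash
python3 - <<'E'
from h import *
plan((480.4,-231,77),8.5)
f=grab('wrist'); save(f['image'],'wr1.png')
w=cloud(f); m=(w[...,2]>.098)&(w[...,2]<.112)&(np.hypot(w[...,0]-.48,w[...,1]+.231)<.025)
print(w[m].mean(0),w[m].min(0),w[m].max(0),m.sum())
E
```

```text
shift [ 1.3 -1.6 62.8] rot [-0.001  0.001  0.002] t 1.5 F [ 0.4 -0.1  1.1] tcp [ 479.5 -232.8  139.8]
[ 0.48263322 -0.2315211   0.10522033] [ 0.46785694 -0.24544136  0.09800635] [ 0.49491422 -0.21795767  0.10815097] 2328
```

View pics/wr1.png

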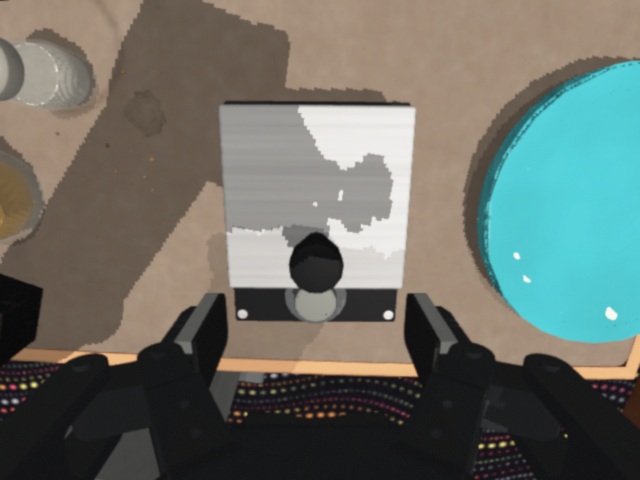

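The wrist view shows the knob at (316,262), centred between the open fingers, with the lid aligned to the tool. I measured the knob at about (481,-232) mm, which agrees with the top view.

{"fn": "step_arm", "kwargs": {
  "moves": [
    [2, -1, 25, 0, 0, 0, 70],
    [2, -1, 50, 0, 0, 0, 70],
    [2, -1, 63, 0, 0, 0, 70],
    [2, -1, 63, 0, 0, 0, 20],
    [2, -1, 63, 0, 0, 0, 20],
    [2, -1, 63, 0, 0, 0, 20],
    [2, -1, 63, 0, 0, 0, 20],
    [2, -1, 63, 0, 0, 0, 20]
  ],
  "grip_force": 25
}}

```text
clock: 2.35
tcp_pos: [0.4823, -0.2325, 0.0785]
orientation: [3.132, 0.233, 0.003]
contact_force: [-2.0, 0.1, 6.5]
grip_width: 0.0267
gripper_force: 24.7
```

```bash
python3 - <<'E'
from h import *
plan((481,-231,77),8.5)
for t in np.arange(.15,1.3,.15):
    print(round(t,2), np.round(-80*np.cos(t)+41*np.sin(t)+80,0), np.round(-(80*np.sin(t)+41*np.cos(t)-41),0))
E
```

```text
shift [-1.1 -1.7  1.5] rot [ 0.001 -0.002  0.   ] t 2.35 F [-2.   0.1  6.5] tcp [ 482.3 -232.5   78.5]
0.15 7.0 -11.0
0.3 16.0 -22.0
0.45 26.0 -31.0
0.6 37.0 -38.0
0.75 49.0 -44.0
0.9 62.0 -47.0
1.05 76.0 -49.0
1.2 89.0 -48.0
```

{"fn": "step_arm", "kwargs": {
  "moves": [
    [3, 0, -5, 0, 0, 0, 20],
    [7, 0, -11, 0, 0, 0, 20],
    [11, 0, -17, 0, 0, 0, 20],
    [16, 0, -22, 0, 0, 0, 20],
    [21, 0, -27, 0, 0, 0, 20],
    [26, 0, -31, 0, 0, 0, 20],
    [31, 0, -35, 0, 0, 0, 20],
    [37, 0, -38, 0, 0, 0, 20]
  ]
}}

```text
clock: 3.15
tcp_pos: [0.5174, -0.2274, 0.1157]
orientation: [3.132, 0.232, -0.004]
contact_force: [-4.0, -4.6, 2.1]
grip_width: 0.0263
gripper_force: 25.5
```

{"fn": "step_arm", "kwargs": {
  "moves": [
    [6, 0, -3, 0, 0, 0, 20],
    [12, 0, -6, 0, 0, 0, 20],
    [18, 0, -8, 0, 0, 0, 20],
    [25, 0, -9, 0, 0, 0, 20],
    [32, 0, -10, 0, 0, 0, 20],
    [39, 0, -11, 0, 0, 0, 20],
    [46, 0, -10, 0, 0, 0, 20],
    [52, 0, -10, 0, 0, 0, 20]
  ]
}}

```text
clock: 3.95
tcp_pos: [0.5707, -0.2198, 0.1269]
orientation: [3.131, 0.232, 0.002]
contact_force: [-2.4, -5.6, 3.3]
grip_width: 0.027
gripper_force: 25.9
```

```bash
python3 - <<'E'
from h import *
a=grab('top')['image'];b=grab('scene')['image']
a=cv2.resize(a[190:310,400:520],(400,400),interpolation=cv2.INTER_CUBIC); b=cv2.resize(b[200:300,370:470],(400,400),interpolation=cv2.INTER_CUBIC)
save(np.hstack([a,b]),'open.png')
E
```

```text
(no output)
```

View pics/open.png

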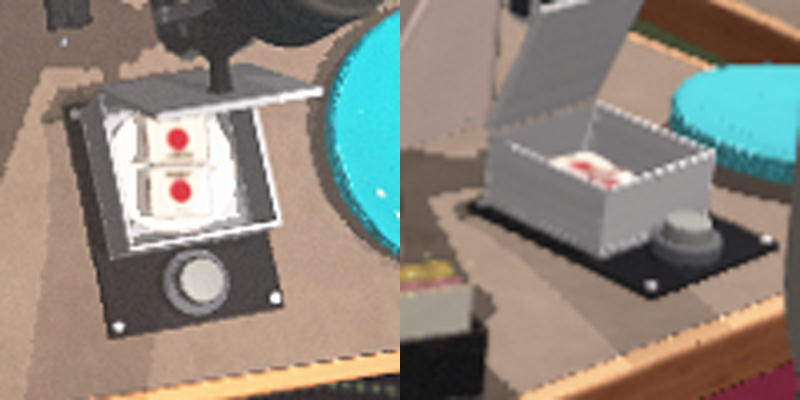

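Station 2 holds jam: the dish with its red tubs shows at (175,165) in the left crop. So station 1 is the empty one. I'll release the knob and go to button 1, turned half round so the camera and gripper body clear lid 1's knob.

{"fn": "step_arm", "kwargs": {
  "moves": [
    [52, 0, -10, 0, 0, 0, 60],
    [52, 0, -10, 0, 0, 0, 60],
    [52, 0, -10, 0, 0, 0, 60],
    [52, 0, -10, 0, 0, 0, 60]
  ]
}}

```text
clock: 4.45
tcp_pos: [0.6206, -0.2104, 0.1351]
orientation: [-3.132, -0.234, 0.001]
contact_force: [0.2, 0.0, -1.0]
grip_width: 0.06
gripper_force: 0.0
```

```bash
python3 -c "
from h import *
plan((571,-219,250),8.5)
plan((399,232.5,200),178.8)"
```

```text
shift [ -50.4    1.1 -114.9] rot [-0.001  0.001  0.001] t 4.45 F [ 0.2  0.  -1. ] tcp [ 620.6 -210.4  135.1]
shift [-153.3 -471.   -64.4] rot [-1.000e-03 -1.000e-03 -2.971e+00] t 4.45 F [ 0.2  0.  -1. ] tcp [ 620.6 -210.4  135.1]
```

I had repeated the shift by mistake, since each call's rows are relative to that call's start. The lid swung further open, with no contact force left, and that does no harm. Now straight up.

{"fn": "step_arm", "kwargs": {
  "moves": [
    [0, 0, -15, 0, 0, 0, 60],
    [0, 0, -35, 0, 0, 0, 60],
    [0, 0, -70, 0, 0, 0, 60],
    [0, 0, -115, 0, 0, 0, 60],
    [0, 0, -115, 0, 0, 0, 60]
  ]
}}

```text
clock: 4.95
tcp_pos: [0.624, -0.2123, 0.2588]
orientation: [3.129, 0.231, 0.018]
contact_force: [0.8, -0.4, 0.7]
grip_width: 0.06
gripper_force: 0.0
```

```bash
python3 - <<'E'
from h import *
a=grab('top')['image']; save(a,'top2.png')
plan((399,232.5,200),178.8)
E
```

```text
shift [-156.1 -472.7   52.8] rot [ 0.011  0.004 -2.973] t 5.0 F [ 0.1 -0.1 -0.4] tcp [ 622.6 -211.9  255.5]
```

View pics/top2.png

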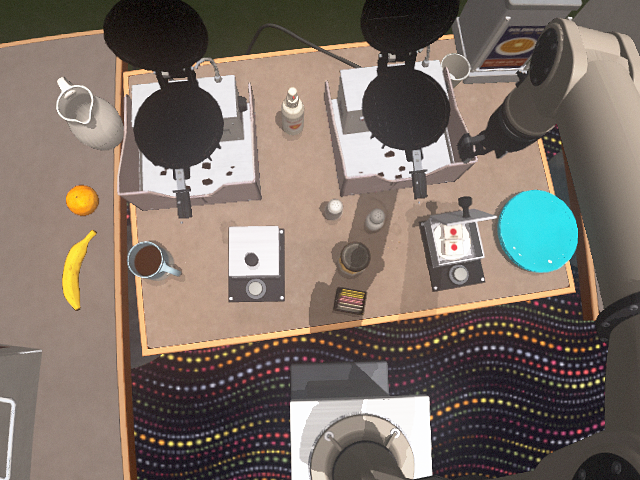

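The second top view shows lid 2 standing fully open, the jam at (454,240) and everything else where it was. I'll move back first, then across, turning as I go.

{"fn": "step_arm", "kwargs": {
  "moves": [
    [-30, 0, 0, 0, 0, -0.13, 30],
    [-65, 0, 0, 0, 0, -0.26, 0],
    [-100, -5, 0, 0, 0, -0.39, 0],
    [-130, -30, 0, 0, 0, -0.52, 0],
    [-150, -65, 0, 0, 0, -0.65, 0],
    [-156, -100, 0, 0, 0, -0.78, 0],
    [-156, -140, 0, 0, 0, -0.91, 0],
    [-156, -180, 0, 0, 0, -1.04, 0]
  ]
}}

```text
clock: 5.8
tcp_pos: [0.4384, -0.0554, 0.25]
orientation: [-2.6, -1.764, 0.002]
contact_force: [0.8, 0.5, 0.0]
grip_width: -0.0
gripper_force: 0.0
```

```bash
python3 - <<'E'
from h import *
plan((399,232.5,200),178.8)
E
```

```text
shift [ 253.  -142.9   49.9] rot [-1.000e-03 -0.000e+00 -1.928e+00] t 5.8 F [0.8 0.5 0. ] tcp [438.4 -55.4 250. ]
```

{"fn": "step_arm", "kwargs": {
  "moves": [
    [30, -3, 0, 0, 0, -0.13, 0],
    [60, -18, 0, 0, 0, -0.26, 0],
    [95, -38, 5, 0, 0, -0.39, 0],
    [127, -58, 10, 0, 0, -0.52, 0],
    [158, -78, 20, 0, 0, -0.65, 0],
    [190, -100, 30, 0, 0, -0.78, 0],
    [221, -122, 40, 0, 0, -0.91, 0],
    [253, -143, 50, 0, 0, -1.04, 0]
  ]
}}

```text
clock: 6.6
tcp_pos: [0.4005, 0.2322, 0.1996]
orientation: [1.378, 2.823, -0.002]
contact_force: [1.9, -0.3, 0.5]
grip_width: 0.0001
gripper_force: 0.0
```

```bash
python3 - <<'E'
from h import *
plan((399,232.5,150),178.8)
E
```

```text
shift [ 1.2 -1.  49.6] rot [-0.001  0.    -0.887] t 6.6 F [ 1.9 -0.3  0.5] tcp [400.5 232.2 199.6]
```

{"fn": "step_arm", "kwargs": {
  "moves": [
    [1, -1, 0, 0, 0, -0.13, 0],
    [1, -1, 0, 0, 0, -0.26, 0],
    [1, -1, 0, 0, 0, -0.39, 0],
    [1, -1, 5, 0, 0, -0.52, 0],
    [1, -1, 20, 0, 0, -0.65, 0],
    [1, -1, 40, 0, 0, -0.78, 0],
    [1, -1, 60, 0, 0, -0.887, 0],
    [1, -1, 75, 0, 0, -0.887, 0]
  ]
}}

```text
clock: 7.4
tcp_pos: [0.3995, 0.2308, 0.1238]
orientation: [-0.04, -3.14, 0.002]
contact_force: [-0.7, -0.7, -0.5]
grip_width: 0.0002
gripper_force: 0.0
```

```bash
python3 - <<'E'
from h import *
plan((399,232.5,40),178.8)
print(r.get_obs()['joints'])
f=grab('wrist'); w=cloud(f); save(f['image'],'wr2.png')
p=w[(w[...,2]>.027)&(w[...,2]<.033)&(np.hypot(w[...,0]-.404,w[...,1]-.2325)<.03)]
print(len(p),p.mean(0),p.min(0),p.max(0))
E
```

```text
shift [ 0.3  1.8 83.8] rot [-0.001 -0.002 -0.005] t 7.4 F [-0.7 -0.7 -0.5] tcp [399.5 230.8 123.8]
[ 0.06440802  0.40185621 -0.85867983  2.10575769  0.41964496  0.81274329
  0.49392877]
1771 [0.40465897 0.23196999 0.02982107] [0.3882922  0.21645361 0.02701566] [0.43127335 0.24694134 0.03283969]
```

View pics/wr2.png

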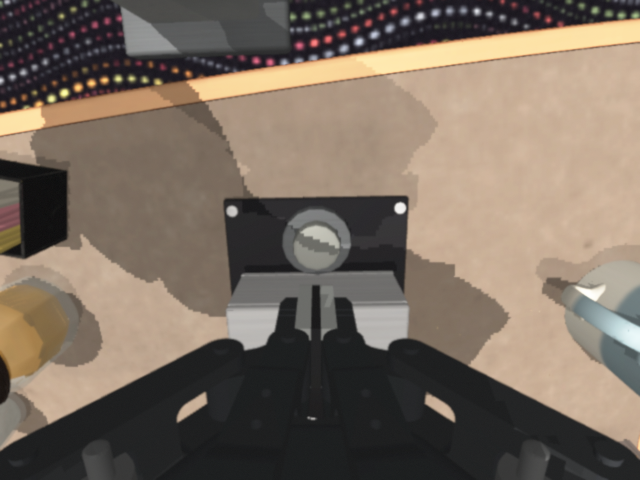

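The wrist view shows button 1 at (317,243), and I measured it at about (404,232) mm. The tool sits 5 mm towards the robot from its centre, clear of the knob. Going down.

{"fn": "step_arm", "kwargs": {
  "moves": [
    [0, 1, 20, 0, 0, 0, 0],
    [0, 1, 40, 0, 0, 0, 0],
    [0, 1, 60, 0, 0, 0, 0],
    [0, 1, 75, 0, 0, 0, 0],
    [0, 1, 84, 0, 0, 0, 0],
    [0, 1, 88, 0, 0, 0, 0],
    [0, 1, 88, 0, 0, 0, 0]
  ]
}}

```text
clock: 8.15
tcp_pos: [0.4004, 0.2331, 0.0373]
orientation: [-0.042, -3.141, 0.0]
contact_force: [0.1, 0.1, -0.0]
grip_width: 0.0001
gripper_force: 0.0
```

{"fn": "step_arm", "kwargs": {
  "moves": [
    [0, 0, 5, 0, 0, 0, 0],
    [0, 0, 8, 0, 0, 0, 0],
    [0, 0, 11, 0, 0, 0, 0],
    [0, 0, 13, 0, 0, 0, 0],
    [0, 0, 14, 0, 0, 0, 0],
    [0, 0, 14, 0, 0, 0, 0]
  ]
}}

```text
clock: 8.75
tcp_pos: [0.4008, 0.2333, 0.0234]
orientation: [0.041, 3.141, 0.0]
contact_force: [0.9, -0.6, 4.0]
grip_width: -0.0001
gripper_force: 2.1
```

{"fn": "step_arm", "kwargs": {
  "moves": [
    [0, 0, 1, 0, 0, 0, 0],
    [0, 0, 2, 0, 0, 0, 0],
    [0, 0, 3, 0, 0, 0, 0],
    [0, 0, 4, 0, 0, 0, 0],
    [0, 0, 4, 0, 0, 0, 0]
  ]
}}

```text
clock: 9.25
tcp_pos: [0.4009, 0.2334, 0.0215]
orientation: [0.04, 3.139, -0.002]
contact_force: [-4.5, -6.4, 37.1]
grip_width: 0.0
gripper_force: 18.7
```

It's on the hard stop at z≈22 mm, so the button is fully down. Releasing.

{"fn": "step_arm", "kwargs": {
  "moves": [
    [0, 0, -5, 0, 0, 0, 0],
    [0, 0, -15, 0, 0, 0, 0],
    [0, 0, -35, 0, 0, 0, 0],
    [0, 0, -70, 0, 0, 0, 0],
    [0, 0, -110, 0, 0, 0, 0],
    [0, 0, -150, 0, 0, 0, 0],
    [0, 0, -150, 0, 0, 0, 0],
    [0, 0, -150, 0, 0, 0, 0]
  ]
}}

```text
clock: 10.05
tcp_pos: [0.4004, 0.2328, 0.1697]
orientation: [0.041, 3.14, -0.0]
contact_force: [-0.1, -1.1, -0.0]
grip_width: -0.0001
gripper_force: 0.0
```

```bash
python3 - <<'E'
from h import *
f=grab('wrist'); w=cloud(f)
p=w[np.hypot(w[...,0]-.404,w[...,1]-.232)<.012]; print('button z',np.nanmedian(p[:,2]))
g=grab('scene'); save(g['image'],'end.png'); o=r.get_obs(); print(o['contact_force'],o['clock'])
E
```

```text
button z 0.20762185007910428
[ 0.04333436 -0.16390572 -0.70530525] 10.15
```

View pics/end.png

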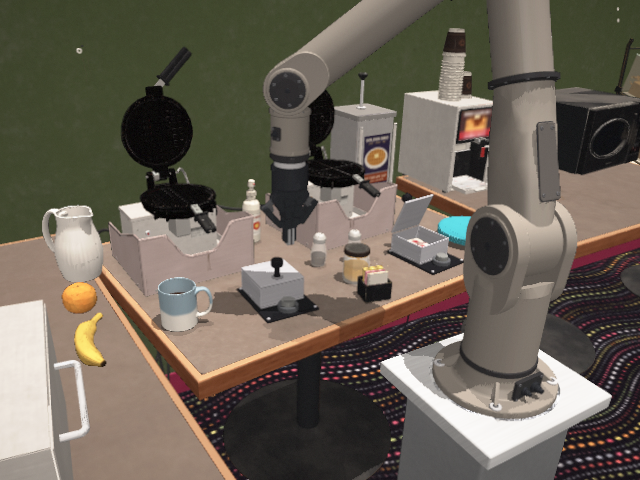

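The end view shows button 1 back up at (289,304), lid 2 open on the jam, and the bystanders unmoved.

```bash
python3 -c "
from h import *
p=cloud(pickle.load(open('pics/wrist.pkl','rb')));p=p[np.hypot(p[...,0]-.404,p[...,1]-.232)<.014];p=p[p[:,2]<.05];print(len(p),np.median(p[:,2]))
print(r.hand_in())"
```

```text
1004 0.030064512733340525
the job is handed in; nothing more can be done
None
```

I lifted lid 2 and found the jam in box 2, so I pressed button 1, in front of the empty box, fully down; it sprang back to 30 mm, and I handed the job in at about 10 s with lid 2 left open.

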